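# Find the compression head in the tubs and stand it on the load cell

## Task

One of the three lidded tubs on the sloping rack holds the compression head, the round steel part with a wide foot and a stem: lift the lids one by one until you find it, laying every lid you take off flat on the bench with its grip upwards. Then take the head out and set it down gently, stem up, with its foot wholly on the load cell's round disc. Leave the other parts in their tubs, do not disturb the other things on the bench, and let go.

Things in the scene. Friction and masses are not known exactly. Their poses are not given: they have to be found in the camera images.
- rack: Dark steel sloping rack, fixed to the bench, 470 mm wide (its y); origin on the bench under its centre; x points away from the robot side, z up. It carries three tubs side by side, 150 mm apart, all leaning 30 degrees towards its -x side (towards the robot).
- tub_right: The right one (seen from the robot) of three identical white plastic tubs, fixed on the rack: 120 mm (its x, up the slope) by 130 mm (its y) by 75 mm high along its z, walls and floor 5 mm, open top under a loose lid. Origin at the centre of its underside; its z is the tub's axis, leaning 30 degrees from vertical towards the robot.
- tub_middle: The middle one (seen from the robot) of three identical white plastic tubs, fixed on the rack: 120 mm (its x, up the slope) by 130 mm (its y) by 75 mm high along its z, walls and floor 5 mm, open top under a loose lid. Origin at the centre of its underside; its z is the tub's axis, leaning 30 degrees from vertical towards the robot.
- tub_left: The left one (seen from the robot) of three identical white plastic tubs, fixed on the rack: 120 mm (its x, up the slope) by 130 mm (its y) by 75 mm high along its z, walls and floor 5 mm, open top under a loose lid. Origin at the centre of its underside; its z is the tub's axis, leaning 30 degrees from vertical towards the robot.
- lid_right_grip (a point): Centre of the upright grip on the right tub's loose lid (120 g); z out of the lid, y along the grip. Grip 16 mm thick (x), 70 long, 32 high; this point is 16 above the 122 x 132 x 6 mm plate's top and, lid flat on the bench, 32 above the bench. A hollow 10 mm plug under it sits in the tub with 2.5 mm play: lift it along the tub's leaning axis before moving sideways.
- lid_middle_grip (a point): Centre of the upright grip on the middle tub's loose lid (120 g); z out of the lid, y along the grip. Grip 16 mm thick (x), 70 long, 32 high; this point is 16 above the 122 x 132 x 6 mm plate's top and, lid flat on the bench, 32 above the bench. A hollow 10 mm plug under it sits in the tub with 2.5 mm play: lift it along the tub's leaning axis before moving sideways.
- lid_left_grip (a point): Centre of the upright grip on the left tub's loose lid (120 g); z out of the lid, y along the grip. Grip 16 mm thick (x), 70 long, 32 high; this point is 16 above the 122 x 132 x 6 mm plate's top and, lid flat on the bench, 32 above the bench. A hollow 10 mm plug under it sits in the tub with 2.5 mm play: lift it along the tub's leaning axis before moving sideways.
- head_mid (a point): Centre (half-way up) of the compression head, loose, standing on the floor of one of the closed tubs, any of the three: steel, round foot 64 mm across, 16 thick, with a coaxial round stem 32 mm across, 50 long; 66 mm high in all, 0.4 to 0.7 kg. z runs up the stem. This point is 33 mm above the foot's underside. It may have slid against a wall of its tub.
- jaw: Steel jaw block with a ribbed top, 64 x 46 x 37 mm high, no stem, loose in another of the tubs; origin at the centre of its underside.
- support: Steel bending support, a flat base 64 x 76 x 14 mm with two rollers lying on it, 30 mm high in all, loose in the remaining tub; origin at the centre of its underside.
- disc (a point): Centre of the top face of the load cell's round steel loading disc, 110 mm across, 60 mm above the bench; under it a steel neck 72 mm across and a square blue base 150 x 150 mm, 28 mm high. Fixed to the bench.
- caliper: Digital caliper lying on the bench, 210 mm long (x), 60 mm wide over the jaws, 14 mm high. Bystander; origin under the middle of its beam.
- mug: White mug, 80 mm across, 95 mm high, handle at its +y. Bystander; origin under its centre.
- wrench: Steel wrench lying on the bench, 200 mm long (x). Bystander.
- bottle: White plastic bottle, 60 mm across, 150 mm high. Bystander; origin under its centre.
- mouse: Black computer mouse, 105 x 60 x 30 mm. Bystander; origin under its centre.
Not all that is in view belongs to the job. What is shaped like the part that bears lid_middle_grip but brown or orange is not meant.

How it is judged:
By the outcome, as a careful person would: the job done as asked, in the order asked, and still so for the second after the job is handed in, with the robot touching nothing.
It also fails if it takes over 72 s, if anything falls off the work surface, if the arm or the gripper's body presses on something with over 40 N, if the wrist force passes 120 N, or if a joint passes its speed limit or range.

## Robot

A 7-joint arm with a two-finger parallel gripper is mounted at the origin on the work surface. World frame = base frame: x ahead of the robot, y to its left, z up, the work surface at z = 0. Lengths are in m, angles in rad, forces in N, time in s.
With the tool pointing down it reaches from about 0.35 to 0.9 m from the base axis. Payload 8.1 kg.
Tool frame: the origin (TCP) lies between the finger pads; the fingertips stand 17 mm ahead of it and the grasp point (between the pads) lies 2 mm behind it (r.tips_ahead is the distance from the TCP to the fingertips, in m); z points along the fingers, y is the line along which they close (so a half turn about z gives the same grasp; the last joint's range is limited). The gripper opens to 85 mm and grips with 20 to 120 N. Pads are 22 mm wide; open, the fingers measure 114 mm over their backs; the gripper's body (76 mm by 85 mm) begins 54 mm behind the grasp point. The pads swing forward as they close: fully open they stand 13 mm farther back than shut.
Start: joints at [1.02, 0.434, 0.025, 1.573, -0.012, 1.134, -0.075], TCP at [0.271, -0.563, 0.248] pointing down, gripper open.
Joint ranges: [-2.62, 2.62], [-0.44, 2.09], [-1.27, 1.32], [0.08, 2.57], [-1.32, 4.46], [0.12, 2], [-2.74, 2.74]. Speed limits (rad/s): [2.22, 2.22, 3.01, 3.01, 3.14, 3.14, 3.14].

## Interface

Orientations are given as [roll, pitch, yaw] about the fixed x, y, z axes, in that order (R = Rz(yaw) Ry(pitch) Rx(roll)).
In Python, from cell import r gives the robot as it stands.
- The arm moves only by the tool arm_command, never from a script. Its argument "steps" is a list of rows, each a list of 5 numbers: the shift along the world's x, y, z in m, then the turn about the world's z in rad, then the opening, from 0 (shut) to 1 (fully open). In form: [[dx, dy, dz, yaw, claw], ...]. A call has 1 to 10 rows; each row shifts and turns the commanded pose from where the row before left it; what a row does not reach is not made up. A row lasts 1/8 s, in which the tool goes at most 62.5 mm and 10.7 degrees, less where a joint would pass 70% of its speed; a pose out of reach is approached as far as the arm can. A call is refused whole if a number of a shift passes 0.0625 or a number of a turn 0.188, either way. A call with a gripper value outside its range is refused whole. The fingers move at their own pace and stop on an object; "force" is the grip in N (left out, the last holds). Time passes only in rows, so rows that do not move let the fingers close. It gives the time, the measured TCP pose, the force, the opening and the grip force at its end, in the units of the state.
- r.state(): the state, without advancing time (a new reading comes with each control period).
- r.get_image(name): name is "scene" or "top"; returns the picture (400x640x3 uint8, red, green, blue); there is no depth.
- r.camera_model(name): a dict with "camera_matrix" (3x3 intrinsics, pixels), "rvec" (rotation vector, rad) and "tvec" (3), from world to camera coordinates, as OpenCV has them. Camera axes: x right, y down, z forward; pixel columns grow to the right and rows downward; lengths in m; the calibration is good to about 2 mm. A picture is of the moment at which its call begins. camera_model takes no time and is no camera call.
- r.hand_in(): hands the job in; it is judged then, once.
The state is a dict: "t": time; "joints": joint angles; "qvel": joint speeds; "joint_torque": joint torques, N m; "eef_pos": TCP position; "orientation": TCP orientation; "ft_force": force on the tool from outside, world axes, zero at the start; "torque": the same for the moment, N m; "finger_gap": finger opening in m; "finger_force": force on a finger pad.
Only numpy, scipy, OpenCV 4.12 (cv2) and the standard library are available. Lean on these libraries where they do the work, as an engineer would, in place of code of your own. Each camera call takes 0.05 s, during which the arm holds its last target. There are 200 camera calls.

## Working session

There is one attempt and no reset: what is moved stays moved. The work goes in short steps, Python scripts to look and compute and a tool call to move; the robot and the scene stay as the last step left them, time stands still between calls to the robot, and variables do not carry over. Pictures are saved under pics/ and viewed, at most 10 in all, crops included, and the job is handed in when it is done.

Besides the shell and the picture viewer there is one more tool, called after "Emit:" as name(argument=value, ...) on one line, values as JSON. arm_command: Moves the arm, as the interface text tells. Its arguments: {"type":"object","properties":{"steps":{"type":"array"},"force":{"type":"number"}},"required":["steps"]}

```bash
mkdir -p pics; ls; python3 - <<'E'
from cell import r
import cv2,numpy as np
print(r.state())
for n in("scene","top"):
    im=r.get_image(n); cv2.imwrite(f"pics/{n}0.png",cv2.cvtColor(im,cv2.COLOR_RGB2BGR))
    m=r.camera_model(n);R=cv2.Rodrigues(np.array(m["rvec"]))[0];print(m["camera_matrix"],-R.T@np.array(m["tvec"]).ravel(),R)
E
```

```text
pics
{'t': 0.0, 'joints': array([ 1.02040717,  0.4352177 ,  0.02498606,  1.57408074, -0.01161246,
        1.1339986 , -0.07510537]), 'qvel': array([-0.00035336, -0.00087367,  0.00079493, -0.00081356,  0.00154835,
       -0.00160898,  0.00040924]), 'joint_torque': array([ 2.23613038e-04, -6.70469141e+01,  1.02518465e+00, -3.16216850e+01,
        1.55545300e-02,  1.25088205e-02,  2.42813633e-05]), 'eef_pos': array([ 0.2703534 , -0.56298005,  0.2475357 ]), 'orientation': array([-3.14003943e+00,  1.35884440e-04,  4.47697105e-01]), 'ft_force': array([-0.40448828, -0.0048972 , -0.82075458]), 'torque': array([-0.05809742,  0.04202183,  0.00429145]), 'finger_force': 0.0, 'finger_gap': 0.0852334682414192}
[[403.42692879   0.         324.8561353 ]
 [  0.         403.42692879 195.85783788]
 [  0.           0.           1.        ]] [ 1.49683274 -0.1131596   1.10612706] [[ 0.07250426  0.99736308  0.00316398]
 [ 0.68026098 -0.0471318  -0.73145307]
 [-0.72937517  0.0551858  -0.68188444]]
[[520.22195137   0.         319.07257352]
 [  0.         520.22195137 197.18470188]
 [  0.           0.           1.        ]] [ 0.16984002 -0.04543225  1.78843385] [[-2.24519322e-02 -9.99743028e-01 -3.12864903e-03]
 [-9.86519954e-01  2.26621446e-02 -1.62064207e-01]
 [ 1.62093463e-01 -5.52179885e-04 -9.86775255e-01]]
```

View pics/scene0.png

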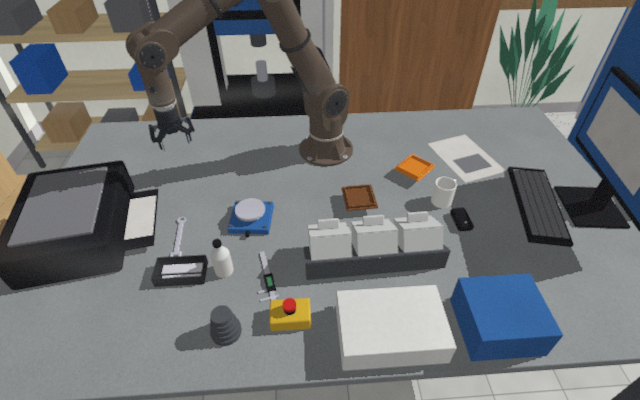

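View pics/top0.png

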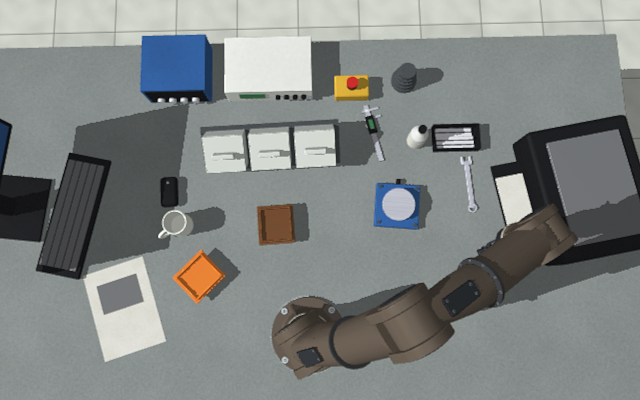

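The scene view shows the rack with three white-lidded tubs (about 330–420, 240), the load cell (250, 212), and brown and orange trays (360, 197 and 415, 167). Those trays have the lids' shape but the wrong colour, so they are decoys. In the top view the tubs are at (225, 150), (268, 150) and (314, 145), and the disc is at (398, 204). Next I'll enlarge the lids in both views.

```bash
python3 - <<'E'
from cell import r
import cv2,numpy as np
print(r.tips_ahead)
a=cv2.imread("pics/scene0.png")[205:280,295:455]; b=cv2.imread("pics/top0.png")[115:180,195:345]
a=cv2.resize(a,None,fx=5,fy=5,interpolation=cv2.INTER_CUBIC)[:, :800]
b=cv2.resize(b,None,fx=5,fy=5,interpolation=cv2.INTER_CUBIC)
c=np.zeros((375+325-100,800,3),np.uint8)
c[:300]=a[:300]; c[300:600,:750]=b[:300]
cv2.imwrite("pics/crop1.png",c)
E
```

```text
0.017
```

View pics/crop1.png

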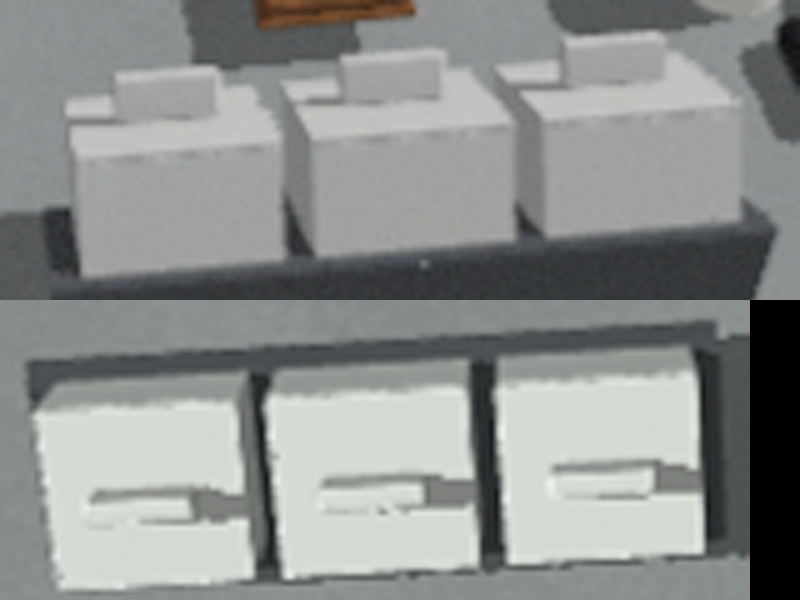

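```bash
cat > h.py <<'E'
import cv2,numpy as np
from cell import r
def cam(n):
    m=r.camera_model(n);return np.array(m["camera_matrix"]),np.array(m["rvec"],float).ravel(),np.array(m["tvec"],float).ravel()
def proj(n,P):
    K,rv,t=cam(n);return cv2.projectPoints(np.array(P,float).reshape(-1,1,3),rv,t,K,None)[0].reshape(-1,2)
def ray(n,uv,z):
    K,rv,t=cam(n);R=cv2.Rodrigues(rv)[0];c=-R.T@t
    d=R.T@np.linalg.inv(K)@np.array([*uv,1.]);return c+d*(z-c[2])/d[2]
def snap(n,f):
    im=cv2.cvtColor(r.get_image(n),cv2.COLOR_RGB2BGR);cv2.imwrite(f"pics/{f}.png",im);return im
E
python3 - <<'E'
from h import *
from scipy.optimize import least_squares
S={};G=81+32
def w(p,L):
    x,y,yaw,z=p; c,s=np.cos(yaw),np.sin(yaw); L=np.array(L,float)/1000
    k=np.cos(np.pi/6);X=L[:,1]*k-L[:,3]*.5;Z=L[:,1]*.5+L[:,3]*k;Y=L[:,0]+L[:,2]
    return np.c_[x+c*X-s*Y,y+s*X+c*Y,z+Z]
sc=[];tp=[]
def add(l,xz,rows):
    for o,((a,b),(c,d)) in zip((-150,0,150),rows):
        l.append(((o,xz[0],-xz[2],xz[1]),(a,b)));l.append(((o,xz[0],xz[2],xz[1]),(c,d)))
add(sc,(8,113,35),[((115,73),(217,67)),((341,56),(443,51)),((561,40),(663,33))])
add(sc,(8,81,35),[((118,121),(217,113)),((343,103),(443,98)),((563,84),(665,78))])
add(sc,(61,81,66),[((78,155),(280,135)),((310,138),(515,122)),((540,120),(740,100))])
add(tp,(-61,81,66),[((705,553),(510,566)),((478,566),(285,578)),((255,578),(62,590))])
add(tp,(61,81,66),[((697,375),(497,388)),((470,388),(268,405)),((238,400),(38,413))])
add(tp,(-8,113,35),[((652,492),(551,498)),((425,506),(318,512)),((190,519),(84,525))])
uvs=np.array([u for _,u in sc])/5+[295,205]-.4; uvt=(np.array([u for _,u in tp])-[0,300])/5+[195,115]-.4
f=lambda p:np.r_[(proj("scene",w(p,[l for l,_ in sc]))-uvs).ravel(),(proj("top",w(p,[l for l,_ in tp]))-uvt).ravel()]
q=least_squares(f,[.7,0,0,.08],loss="soft_l1");print(q.x,q.cost)
print(f(q.x).reshape(-1,2).round(1).tolist())
for o in(-150,0,150):print("grip",w(q.x,[(o,0,0,97)]).round(4),"rim top",w(q.x,[(o,60,0,81)]).round(3),"floor",w(q.x,[(o,0,0,5)]).round(3))
im=cv2.imread("pics/top0.png").astype(int); m=((im.min(2)>120)&(im.max(2)-im.min(2)<60)).astype(np.uint8);m[:,:360]=0;m[:, 430:]=0;m[:175]=0;m[230:]=0
n,l,s,c=cv2.connectedComponentsWithStats(m)
for k in range(1,n):
    if s[k,4]>50:print(s[k],ray("top",c[k],.06),s[k,2:4])
im=cv2.imread("pics/scene0.png").astype(int);m=((im.min(2)>120)).astype(np.uint8);m[:,:232]=0;m[:,270:]=0;m[:195]=0;m[225:]=0
n,l,s,c=cv2.connectedComponentsWithStats(m)
for k in range(1,n):
    if s[k,4]>50:print(s[k],ray("scene",c[k],.06))
for nm,u in dict(brownTL=(258,206),brownTR=(293,205),brownBR=(297,242),brownBL=(260,244),orT=(202,251),orR=(225,275),orL=(173,276),orB=(200,302),mugR=(193,220),mug=(175,225),mouse=(169,191),lcL=(374,185),lcBL=(374,228),lcBR=(417,229),wr=(474,210),wrT=(466,156),rackR=(338,167),rackL=(207,173),cal=(382,160),calT=(370,105),bot=(420,140),tray=(492,165),trayB=(500,235),A=(336,195),B=(226,195),C=(440,250)).items():print(nm,ray("top",u,0).round(3)[:2])
E
```

```text
[0.63896368 0.11498016 0.03582271 0.05799021] 8.914739487883807
[[-1.1, 0.6], [-0.0, 0.2], [-0.5, 0.5], [0.2, -0.1], [0.4, 0.3], [0.7, 0.1], [-1.1, 0.4], [0.4, 0.4], [-0.6, 0.5], [0.3, -0.2], [0.1, 0.8], [0.2, 0.3], [-1.7, -0.4], [-0.2, 0.2], [-0.6, -0.8], [-0.5, -0.9], [0.0, -0.9], [0.3, -0.1], [0.1, 0.2], [-0.5, -0.1], [0.5, 0.2], [-0.6, 0.1], [0.0, 0.4], [-1.1, 0.3], [0.2, -0.1], [-0.4, -0.4], [-0.6, -0.1], [-0.8, -1.2], [-0.4, 0.1], [-1.1, -0.1], [1.1, 0.2], [-0.4, 0.2], [0.1, 0.1], [-0.1, 0.1], [0.7, 0.1], [0.3, 0.2]]
grip [[ 0.5959 -0.0367  0.142 ]] rim top [[ 0.656 -0.035  0.158]] floor [[ 0.642 -0.035  0.062]]
grip [[0.5905 0.1132 0.142 ]] rim top [[0.65  0.115 0.158]] floor [[0.636 0.115 0.062]]
grip [[0.5851 0.2631 0.142 ]] rim top [[0.645 0.265 0.158]] floor [[0.631 0.265 0.062]]
[ 360  175   70   55 1297] [ 0.45684457 -0.25401795  0.06      ] [70 55]
[382 188  33  33 858] [ 0.4247189  -0.31113977  0.06      ] [33 33]
[420 212  10  18  72] [ 0.36042431 -0.40497032  0.06      ] [10 18]
[232 195  38  25 734] [ 0.41226926 -0.30980818  0.06      ]
brownTL [0.437 0.166]
brownTR [0.438 0.045]
brownBR [0.309 0.033]
brownBL [0.305 0.16 ]
orT [0.286 0.359]
orR [0.203 0.28 ]
orL [0.203 0.457]
orB [0.114 0.363]
mugR [0.394 0.392]
mug [0.378 0.454]
mouse [0.498 0.477]
lcL [ 0.502 -0.239]
lcBL [ 0.352 -0.233]
lcBR [ 0.345 -0.381]
wr [ 0.406 -0.582]
wrT [ 0.599 -0.568]
rackR [ 0.57  -0.115]
rackL [0.559 0.345]
cal [ 0.591 -0.271]
calT [ 0.794 -0.237]
bot [ 0.661 -0.409]
tray [ 0.564 -0.657]
trayB [ 0.318 -0.666]
A [ 0.47  -0.106]
B [0.479 0.278]
C [ 0.271 -0.456]
```

Emit:
arm_command(steps=[[0.03, 0.05, 0, -0.04, 1], [0.03, 0.05, 0, -0.04, 1], [0.03, 0.05, 0, -0.04, 1], [0.03, 0.05, 0, -0.04, 1], [0.03, 0.05, 0, -0.04, 1], [0.03, 0.05, 0, -0.04, 1], [0.03, 0.05, 0, -0.04, 1], [0.03, 0.05, 0, -0.04, 1], [0.03, 0.05, 0, -0.04, 1], [0.03, 0.05, 0, -0.04, 1]], force=40)

```text
t: 1.35
eef_pos: [0.5711, -0.0618, 0.2481]
orientation: [3.141, 0.0, 0.046]
ft_force: [0.4, -1.4, -1.0]
finger_gap: 0.0856
finger_force: 0.0
```

Emit:
arm_command(steps=[[0.021, 0.025, -0.02, -0.01, 1], [0, 0, -0.03, 0, 1], [0, 0, -0.03, 0, 1], [0, 0, -0.01, 0, 1], [0, 0, 0, 0, 1]])

```text
t: 1.98
eef_pos: [0.5913, -0.0385, 0.1581]
orientation: [-3.142, 0.001, 0.038]
ft_force: [0.1, -0.2, 0.1]
finger_gap: 0.0855
finger_force: 0.0
```

```bash
python3 - <<'E'
from h import *
a=snap("scene","s1")[185:265,280:400];b=snap("top","t1")[110:200,265:365]
c=np.vstack([cv2.resize(a,(600,400)),cv2.resize(b[:, :],(600,540))[100:300]]);cv2.imwrite("pics/c2.png",c);print(r.state()["ft_force"],r.state()["eef_pos"])
E
```

```text
[-1.00948825  0.48312513  1.15926975] [ 0.59222154 -0.03851162  0.15942628]
```

View pics/c2.png

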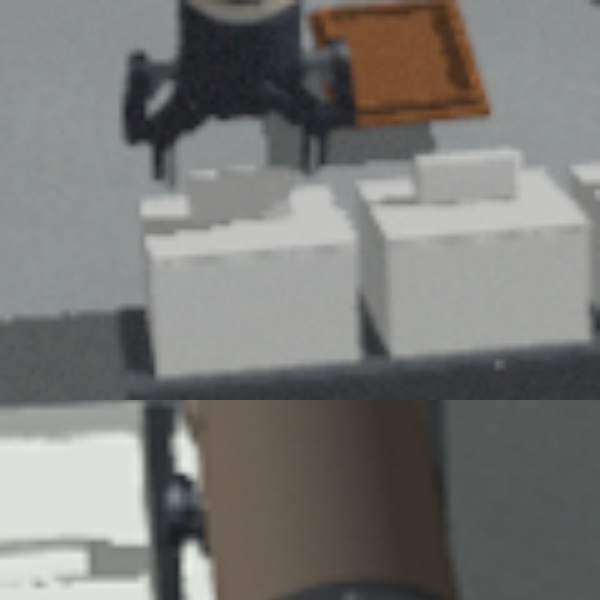

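Both fingertips straddle the grip: tip ends are at full-picture pixels (313, 220.5) and (343.5, 218), and the grip lies midway between them. I'll work out the tip height next.

```bash
python3 - <<'E'
from h import *
for z in(.13,.14,.15,.16):print(z,proj("scene",[(.592,-.088,z),(.592,.01,z)]).round(1).tolist())
E
```

```text
0.13 [[311.6, 225.4], [341.2, 223.9]]
0.14 [[311.5, 223.4], [341.3, 221.8]]
0.15 [[311.5, 221.2], [341.4, 219.7]]
0.16 [[311.4, 219.1], [341.5, 217.6]]
```

Emit:
arm_command(steps=[[0, 0, -0.006, 0, 1], [0, 0, -0.006, 0, 1], [0, 0, -0.002, 0, 1], [0, 0, 0, 0, 1]])

```text
t: 2.58
eef_pos: [0.5915, -0.0384, 0.1441]
orientation: [3.142, 0.0, 0.038]
ft_force: [0.8, -0.6, 0.2]
finger_gap: 0.0852
finger_force: 0.0
```

Emit:
arm_command(steps=[[0, 0, -0.003, 0, 1], [0, 0, 0, 0, 0.5], [0, 0, 0, 0, 0.5], [0, 0, 0, 0, 0.5], [0, 0, 0, 0, 0.5]])

```text
t: 3.2
eef_pos: [0.5915, -0.0384, 0.1414]
orientation: [3.142, 0.0, 0.038]
ft_force: [-1.5, 0.8, 2.9]
finger_gap: 0.0693
finger_force: 45.8
```

Gripped at 69 mm. Now I'll lift it along the leaning axis.

Emit:
arm_command(steps=[[-0.003, 0, 0.0052, 0, 0.5], [-0.005, 0, 0.0087, 0, 0.5], [-0.005, 0, 0.0087, 0, 0.5], [-0.01, 0, 0.0173, 0, 0.5], [-0.015, 0, 0.026, 0, 0.5], [-0.015, 0, 0.026, 0, 0.5], [-0.015, 0, 0.02, 0, 0.5], [0, 0, 0, 0, 0.5]])

```text
t: 4.2
eef_pos: [0.5234, -0.0384, 0.2557]
orientation: [3.141, -0.004, 0.038]
ft_force: [1.0, 0.5, -1.3]
finger_gap: 0.0687
finger_force: 45.6
```

```bash
python3 - <<'E'
from h import *
a=snap("scene","s2")[150:270,260:420];b=snap("top","t2")[110:200,265:365]
cv2.imwrite("pics/c3.png",cv2.resize(a,(800,600)))
E
```

```text
(no output)
```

View pics/c3.png

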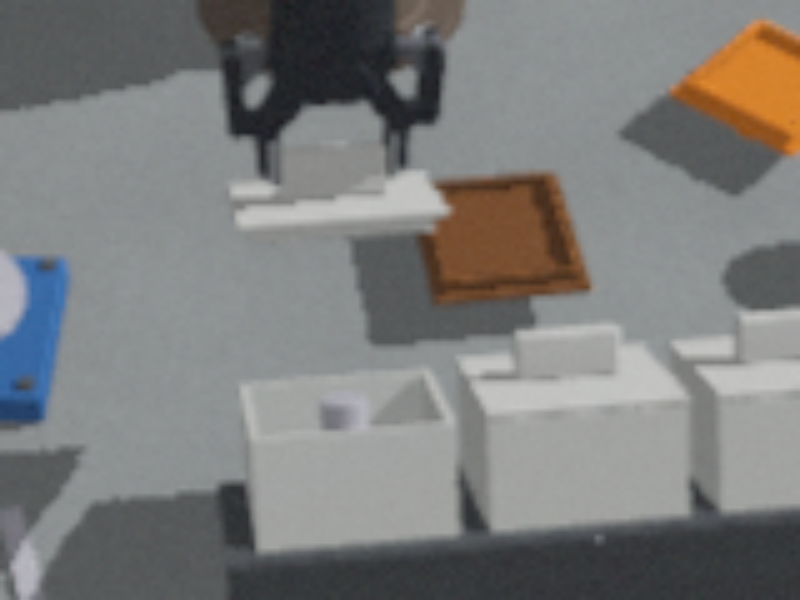

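The scene view shows the lid held clear, and a round steel stem in the right tub at full-picture pixel (328.6, 231.6). Only the head has a stem, so no other lid needs lifting. I'll lay this lid down on the free patch at about (0.465, -0.10).

Emit:
arm_command(steps=[[-0.029, -0.031, 0, 0, 0.5], [-0.029, -0.031, 0, 0, 0.5], [0, 0, -0.05, 0, 0.5], [0, 0, -0.05, 0, 0.5], [0, 0, -0.05, 0, 0.5], [0, 0, -0.025, 0, 0.5], [0, 0, -0.01, 0, 0.5], [0, 0, 0, 0, 0.5]], force=20)

```text
t: 5.3
eef_pos: [0.4655, -0.1003, 0.0678]
orientation: [-3.141, 0.001, 0.038]
ft_force: [0.8, 0.1, -1.3]
finger_gap: 0.0689
finger_force: 45.5
```

Emit:
arm_command(steps=[[0, 0, -0.008, 0, 0.5], [0, 0, -0.006, 0, 0.5], [0, 0, -0.004, 0, 0.5], [0, 0, -0.003, 0, 0.5], [0, 0, -0.003, 0, 0.5], [0, 0, 0, 0, 0.5]], force=20)

```text
t: 6.05
eef_pos: [0.4755, -0.1002, 0.0487]
orientation: [3.14, -0.019, 0.039]
ft_force: [12.3, 1.4, 27.0]
finger_gap: 0.0692
finger_force: 54.1
```

Emit:
arm_command(steps=[[0, 0, 0.004, 0, 0.8], [0, 0, 0, 0, 0.8], [0, 0, 0, 0, 0.8]], force=20)

```text
t: 6.42
eef_pos: [0.466, -0.1005, 0.0485]
orientation: [3.141, -0.001, 0.038]
ft_force: [1.8, 0.6, 7.6]
finger_gap: 0.0693
finger_force: 51.5
```

Emit:
arm_command(steps=[[0, 0, 0, 0, 0.81], [0, 0, 0, 0, 0.815], [0, 0, 0, 0, 0.815]], force=20)

```text
t: 6.8
eef_pos: [0.4659, -0.1005, 0.0483]
orientation: [3.141, -0.001, 0.038]
ft_force: [1.1, 0.3, 5.5]
finger_gap: 0.0697
finger_force: 20.3
```

```bash
python3 - <<'E'
from h import *
a=snap("scene","s3")[150:270,260:420]
cv2.imwrite("pics/c4.png",cv2.resize(a,(800,600)))
E
```

```text
(no output)
```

View pics/c4.png

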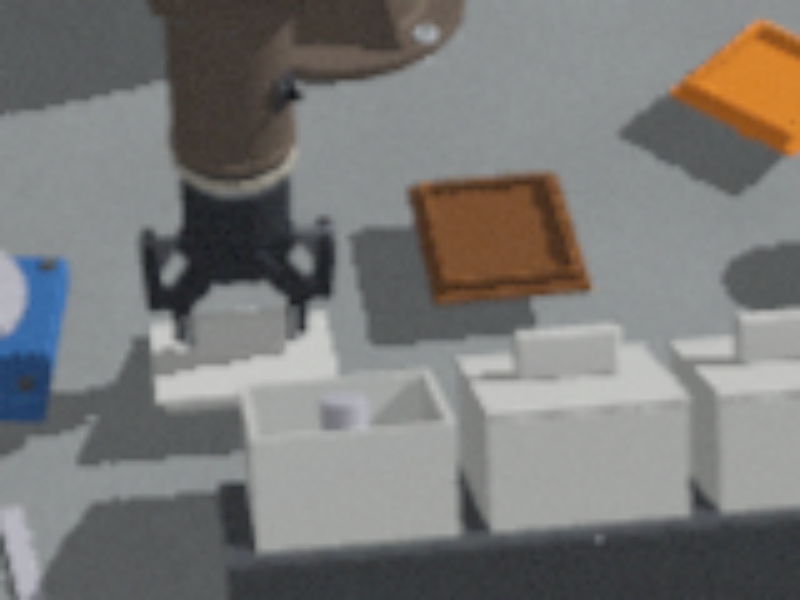

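The scene view shows the lid, at crop (240, 350), partly levelled with its front edge on the bench. The grip force is now 20 N, so I'll press slowly to pivot it flat.

Emit:
arm_command(steps=[[0, 0, -0.003, 0, 0.815], [0, 0, -0.003, 0, 0.815], [0, 0, -0.003, 0, 0.815], [0, 0, -0.003, 0, 0.815], [0, 0, 0, 0, 0.815]])

```text
t: 7.48
eef_pos: [0.4678, -0.1005, 0.0368]
orientation: [3.141, -0.004, 0.038]
ft_force: [4.9, -0.6, 6.9]
finger_gap: 0.0697
finger_force: 21.6
```

Emit:
arm_command(steps=[[0, 0, -0.002, 0, 0.815], [0, 0, -0.002, 0, 0.815], [0, 0, -0.002, 0, 0.815], [0, 0, 0, 0, 0.815]])

```text
t: 7.98
eef_pos: [0.467, -0.1005, 0.0305]
orientation: [3.141, -0.003, 0.038]
ft_force: [3.2, 0.4, 4.7]
finger_gap: 0.0697
finger_force: 21.3
```

Emit:
arm_command(steps=[[0, 0, 0, 0, 0.9], [0, 0, 0, 0, 1], [0, 0, 0, 0, 1], [0, 0, 0.02, 0, 1], [0, 0, 0.06, 0, 1], [-0.03, 0.0, 0.06, 0, 1], [-0.06, 0, 0.06, 0, 1], [-0.06, 0, 0.02, 0, 1], [0, 0, 0, 0, 1]])

```text
t: 9.1
eef_pos: [0.3308, -0.1007, 0.2312]
orientation: [3.14, -0.001, 0.036]
ft_force: [0.5, 0.0, -0.1]
finger_gap: 0.0852
finger_force: 0.0
```

```bash
python3 - <<'E'
from h import *
a=snap("scene","s4")[185:275,270:390];b=snap("top","t4")[120:220,280:440]
cv2.imwrite("pics/c5.png",np.vstack([cv2.resize(a,(400,300),interpolation=cv2.INTER_CUBIC),cv2.resize(b,(480,300),interpolation=cv2.INTER_CUBIC)[:, :400]]) if 0 else np.hstack([cv2.resize(a[:, :],(400,300),interpolation=cv2.INTER_CUBIC),cv2.resize(b[:80,:107],(400,300),interpolation=cv2.INTER_CUBIC)]))
E
```

```text
(no output)
```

View pics/c5.png

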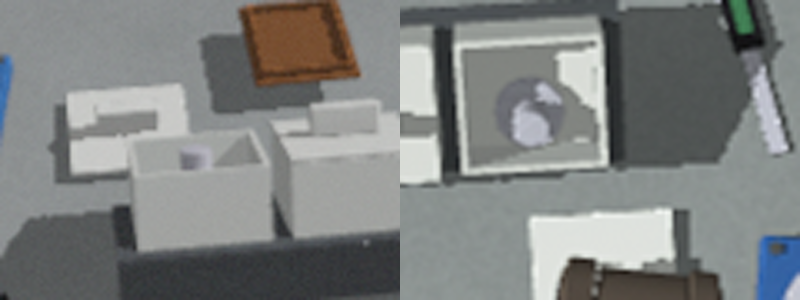

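The lid lies flat on the bench, at scene crop (125, 125). The right tub holds a round foot with a stem; in the top picture the foot centre is about (314.8, 150) and the stem top (315, 153.5). The flat block with no stem and the base with rollers don't fit, so this is the head.

```bash
python3 - <<'E'
from h import *
yaw=.0358;c,s=np.cos(yaw),np.sin(yaw)
Rz=np.array([[c,-s,0],[s,c,0],[0,0,1]]);k=np.cos(np.pi/6);Ry=np.array([[k,0,-.5],[0,1,0],[.5,0,k]]);R=Rz@Ry
O=np.array([.63896,.11498,.05799])+Rz@[0,-.15,0]
def hit(n,uv,h):
    K,rv,t=cam(n);Q=cv2.Rodrigues(rv)[0];C=-Q.T@t;d=Q.T@np.linalg.inv(K)@np.array([*uv,1.])
    a=R.T@(C-O);b=R.T@d;return a+b*(h-a[2])/b[2]
print("foot",hit("top",(314.6,149.7),.021),"stemtop",hit("top",(315,153.7),.071))
a=cv2.imread("pics/s4.png")[225:240,320:340];print(a[:,:,0]-a[:,:,1].astype(int))
print("scene stemtop",hit("scene",(328.5,231.),.071))
for x in(-.023,-.015,0):
  for y in(-.02,0,.02):print(x,y,"stemtop",proj("scene",O+R@[x,y,.071]).round(1),proj("top",O+R@[x,y,.071]).round(1),"foot",proj("top",O+R@[x,y,.021]).round(1),"axis h=55",(O+R@[x,y,.055]).round(4))
E
```

```text
foot [-0.01952288  0.00105833  0.021     ] stemtop [-0.01946801  0.00064622  0.071     ]
[[-2 -2 -3 -3 -3 -3 -1 -1 -1 -2 -3 -1 -2 -1 -3 -3 -2 -3 -4 -3]
 [-3 -3 -1 -3 -1 -3 -1 -3 -3 -1 -4 -4 -1 -3 -2 -3 -2 -2 -3  0]
 [-2 -2 -2 -2 -1 -2 -3 -2  0 -4 -2 -2 -2 -2 -3 -2 -2 -2 -2 -3]
 [-2 -2  0 -1 -1  0  3  4  6  5  5  4  2 -4 -4 -1 -4 -2 -3 -3]
 [-3 -3 -3 -1  3  8  9 10 11 11  9  8  8  3 -2 -3 -3 -3 -1 -2]
 [-2 -2 -1  0  7  9  9 11 10 10  9  8 10  3 -1 -3 -4  0 -1 -2]
 [-3 -3 -3 -1  4  7  8  8  8  9  9 10  8  5  0 -2 -3 -3  1 -1]
 [-3 -1 -3 -1  3  6  7  7  8 10  9 10  8  3 -1 -3 -2 -2 -2 -3]
 [-2 -2 -3 -3  4  7  9  7  8  8  8  9  9  6 -3 -3 -1  0 -2 -2]
 [-2 -2 -1 -2  3  8  4  9  9  7 11 11  9  5  0 -1 -1 -2 -2 -1]
 [-3 -1 -2 -3  2  8  9 10  7  6  6  4  5  4 -2 -3 -3 -2 -3 -2]
 [-2 -3  0 -2  0 -1 -1  0  0  0 -2  0 -1  0 -2 -3 -2 -2 -2 -3]
 [-2 -1 -3 -3 -2 -2 -3 -2 -1 -3 -2 -3 -3 -3 -1 -1 -2 -2  0  0]
 [ 0 -4 -2 -1 -3 -2 -2 -3 -2 -2 -1 -2 -1 -2  0  0 -1 -1 -1 -1]
 [-2 -1 -2 -2 -2  0 -2 -2 -3 -2 -1 -1 -1  0 -1  0 -1 -3 -1 -1]]
scene stemtop [0.00511008 0.00219003 0.071     ]
-0.023 -0.02 ste
[... 243 characters left out ...]
 155.1]] foot [[309.1 151. ]] axis h=55 [ 0.5962 -0.0166  0.0941]
-0.015 -0.02 stemtop [[321.2 229.7]] [[321.1 152. ]] foot [[320.7 148.1]] axis h=55 [ 0.6046 -0.0564  0.0981]
-0.015 0 stemtop [[327.2 229.2]] [[315.1 152.4]] foot [[314.8 148.4]] axis h=55 [ 0.6039 -0.0364  0.0981]
-0.015 0.02 stemtop [[333.2 228.7]] [[309.1 152.7]] foot [[309.  148.7]] axis h=55 [ 0.6031 -0.0164  0.0981]
0 -0.02 stemtop [[321.6 231.1]] [[320.9 147.7]] foot [[320.5 143.8]] axis h=55 [ 0.6176 -0.0559  0.1056]
0 0 stemtop [[327.7 230.6]] [[314.9 148. ]] foot [[314.6 144.1]] axis h=55 [ 0.6168 -0.0359  0.1056]
0 0.02 stemtop [[333.7 230.1]] [[308.8 148.4]] foot [[308.7 144.5]] axis h=55 [ 0.6161 -0.0159  0.1056]
```

Emit:
arm_command(steps=[[0.05, 0.012, 0, 0, 0.6], [0.055, 0.014, 0, 0, 0.6], [0.055, 0.014, 0, 0, 0.6], [0.055, 0.014, 0, 0, 0.6], [0.0535, 0.013, -0.01, 0, 0.6], [0, 0, -0.02, 0, 0.6], [0, 0, 0, 0, 0.6]], force=40)

```text
t: 10.07
eef_pos: [0.6021, -0.0328, 0.1967]
orientation: [-3.141, 0.006, 0.039]
ft_force: [-0.7, -0.3, -0.0]
finger_gap: 0.0511
finger_force: 0.0
```

Emit:
arm_command(steps=[[0, 0, -0.03, 0, 0.6], [0, 0, -0.03, 0, 0.6], [0, 0, -0.02, 0, 0.6], [0, 0, -0.014, 0, 0.6], [0, 0, -0.01, 0, 0.6], [0, 0, 0, 0, 0.6]])

```text
t: 10.82
eef_pos: [0.6025, -0.0334, 0.0958]
orientation: [3.142, 0.001, 0.038]
ft_force: [0.0, 0.2, 1.1]
finger_gap: 0.0513
finger_force: 0.0
```

Emit:
arm_command(steps=[[-0.003, 0, -0.004, 0, 0.6], [0, 0, 0, 0, 0.6], [0, 0, 0, 0, 0.2], [0, 0, 0, 0, 0.2], [0, 0, 0, 0, 0.2], [0, 0, 0, 0, 0.2]])

```text
t: 11.58
eef_pos: [0.6, -0.0337, 0.0926]
orientation: [3.141, -0.001, 0.038]
ft_force: [-1.4, -1.6, 5.7]
finger_gap: 0.0307
finger_force: 39.8
```

Emit:
arm_command(steps=[[-0.0026, 0, 0.01, 0, 0.2], [-0.0026, 0, 0.01, 0, 0.2], [-0.005, 0, 0.02, 0, 0.2], [-0.005, 0, 0.02, 0, 0.2], [-0.0052, 0, 0.02, 0, 0.2], [-0.005, 0, 0.02, 0, 0.2], [-0.01, 0, 0.03, 0, 0.2], [0, 0, 0, 0, 0.2]])

```text
t: 12.58
eef_pos: [0.5651, -0.0333, 0.2252]
orientation: [3.141, -0.005, 0.038]
ft_force: [0.3, -0.3, -5.2]
finger_gap: 0.0308
finger_force: 40.6
```

```bash
python3 - <<'E'
from h import *
a=snap("scene","s5")[150:270,260:420];print(r.state()["finger_gap"])
cv2.imwrite("pics/c6.png",cv2.resize(a,(800,600)))
E
```

```text
0.030765745266048947
```

View pics/c6.png

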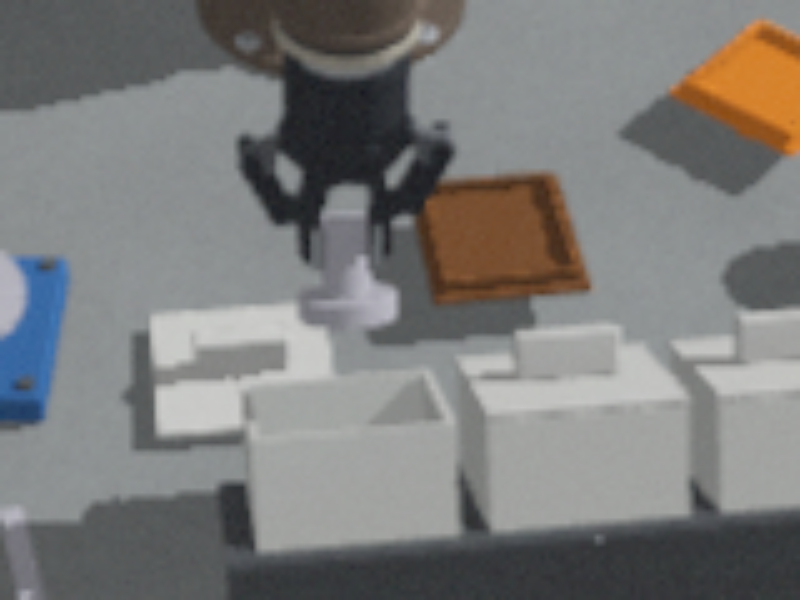

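The scene view shows the head held by its stem, at crop (345, 270), clear of the tub, with the laid lid flat. Next I'll carry it over the disc.

Emit:
arm_command(steps=[[-0.02, -0.04, 0, 0, 0.2], [-0.0235, -0.0463, 0, 0, 0.2], [-0.0235, -0.0463, 0, 0, 0.2], [-0.0235, -0.0463, 0, 0, 0.2], [-0.0235, -0.0463, 0, 0, 0.2], [-0.017, -0.033, -0.02, 0, 0.2], [-0.01, -0.02, -0.03, 0, 0.2], [0, 0, -0.03, 0, 0.2], [0, 0, -0.01, 0, 0.2], [0, 0, 0, 0, 0.2]])

```text
t: 13.88
eef_pos: [0.4232, -0.311, 0.1314]
orientation: [-3.14, 0.001, 0.039]
ft_force: [-0.6, 0.2, -4.7]
finger_gap: 0.0307
finger_force: 40.6
```

Emit:
arm_command(steps=[[0, 0, 0, 0, 0.34], [0, 0, 0, 0, 0.35], [0, 0, 0, 0, 0.355], [0, 0, 0, 0, 0.355]], force=20)

```text
t: 14.38
eef_pos: [0.4234, -0.3116, 0.1324]
orientation: [3.141, -0.0, 0.038]
ft_force: [-0.0, 0.1, -5.7]
finger_gap: 0.0308
finger_force: 40.6
```

```bash
python3 - <<'E'
from h import *
a=snap("scene","s6")[150:240,190:310]
cv2.imwrite("pics/c7.png",cv2.resize(a,(800,600),interpolation=cv2.INTER_CUBIC))
E
```

```text
(no output)
```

View pics/c7.png

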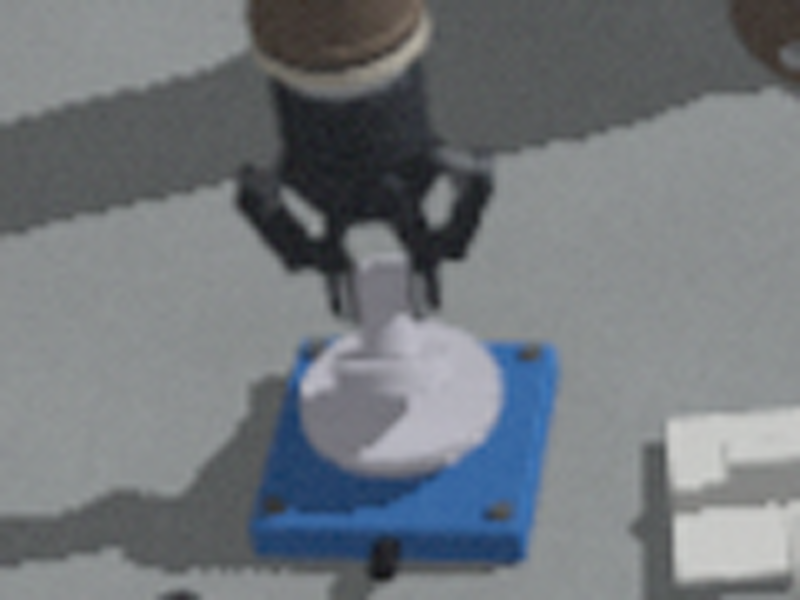

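The head is still leaning about 30°: its foot looks nearly edge-on at crop (390, 365), over the disc. I'll slacken the grip bit by bit so it swings upright.

Emit:
arm_command(steps=[[0, 0, 0, 0, 0.36], [0, 0, 0, 0, 0.36], [0, 0, 0, 0, 0.36]], force=20)

```text
t: 14.8
eef_pos: [0.4233, -0.3116, 0.1321]
orientation: [3.142, 0.0, 0.038]
ft_force: [-1.5, 0.0, -5.8]
finger_gap: 0.0309
finger_force: 40.6
```

Emit:
arm_command(steps=[[0, 0, -0.006, 0, 0.365], [0, 0, -0.006, 0, 0.365], [0, 0, 0, 0, 0.365], [0, 0, 0, 0, 0.365]], force=20)

```text
t: 15.3
eef_pos: [0.4234, -0.3118, 0.1201]
orientation: [3.141, -0.0, 0.038]
ft_force: [0.1, -0.0, -2.2]
finger_gap: 0.0309
finger_force: 25.3
```

Emit:
arm_command(steps=[[0, 0, 0, 0, 0.365], [0, 0, 0, 0, 0.366], [0, 0, 0, 0, 0.366]])

```text
t: 15.68
eef_pos: [0.4233, -0.3117, 0.1201]
orientation: [3.141, -0.0, 0.038]
ft_force: [0.6, -0.2, -1.7]
finger_gap: 0.0315
finger_force: 22.4
```

Emit:
arm_command(steps=[[0, 0, 0.005, 0, 0.365], [-0.018, 0, 0, 0, 0.365], [0, 0, 0, 0, 0.365], [0, 0, -0.003, 0, 0.365], [0, 0, 0, 0, 0.365]])

```text
t: 16.3
eef_pos: [0.4053, -0.3114, 0.1218]
orientation: [-3.141, 0.0, 0.038]
ft_force: [0.6, -0.2, -5.5]
finger_gap: 0.0318
finger_force: 22.2
```

```bash
python3 - <<'E'
from h import *
im=snap("scene","s7").astype(int)
a=im[180:212,236:262];d=a[:,:,0]-a[:,:,1]
for i,rw in enumerate(a[:,:,1]):print(180+i,*rw)
for h in(.012,.028):  # not used further: foot rim and stem top for tilt 0/30
  pass
p=np.array([.4053,-.3117,.134])
for th in(0,15,30):
  t=np.radians(th);ax=np.array([-np.sin(t),0,np.cos(t)])
  print(th,"stemtop",proj("scene",p+ax*.016).round(1),"foot top",proj("scene",p-ax*.034).round(1),"foot bottom",proj("scene",p-ax*.05).round(1))
E
```

```text
180 138 126 89 43 33 37 36 39 33 34 33 34 33 29 41 37 45 39 100 136 142 134 89 35 27 43
181 133 146 133 85 36 43 34 36 36 37 30 40 42 35 34 36 43 39 81 130 139 113 56 38 35 34
182 110 138 142 98 36 36 29 47 70 95 100 100 101 69 31 38 43 36 58 101 114 82 41 36 41 33
183 72 113 141 98 34 29 71 116 129 132 133 135 133 104 57 36 37 38 31 58 62 46 35 40 36 53
184 39 72 98 67 42 36 97 133 143 141 139 142 143 132 84 42 37 38 40 38 41 39 42 38 35 90
185 18 33 38 34 32 40 86 131 145 143 142 144 143 144 119 69 31 39 36 40 29 35 39 33 50 114
186 34 35 34 35 33 32 66 113 138 141 143 145 145 143 135 103 56 35 40 39 38 39 39 34 73 126
187 34 38 35 35 35 33 44 93 132 148 149 157 157 160 159 129 72 35 38 41 34 45 59 73 116 141
188 38 41 37 40 36 36 33 80 114 127 129 133 136 138 136 116 71 39 36 35 104 122 122 126 137 145
189 107 116 97 57 32 38 45 69 104 113 113 115 118 113 113 102 82 75 47 35 111 137 140 143 141 144
190 136 141 133 96 46 80 78 72 103 117 118 120 118 119 114 111 92 107 80 38 94 133 141 141 144 144
191 142 143 142 114 62 86 87 65 99 116 117 119 116 117 115 112 92 105 82 35 87 131 143
[... 1675 characters left out ...]
3 176 180 178 179 178 179 178
208 115 118 117 115 112 117 115 116 115 115 120 123 123 121 122 120 119 116 164 181 180 180 179 179 179 178
209 116 115 116 115 117 119 116 117 114 118 113 114 116 115 117 117 114 149 174 181 179 177 178 176 177 178
210 116 118 115 114 118 116 113 115 117 114 115 115 115 114 115 116 149 172 177 179 180 178 177 180 179 177
211 118 113 116 117 115 116 116 116 115 118 115 117 112 117 115 151 176 179 178 180 178 179 180 179 179 178
0 stemtop [[246.2 186.4]] foot top [[248.  196.6]] foot bottom [[248.5 199.8]]
15 stemtop [[246.3 185.7]] foot top [[247.8 198. ]] foot bottom [[248.2 201.9]]
30 stemtop [[246.4 185.3]] foot top [[247.5 198.9]] foot bottom [[247.9 203.2]]
```

Pixel rows show the stem face spanning about 14 px and the top only about 1 px, so the head still leans about 30°. I'll touch its low edge to the disc and roll it upright about that edge.

Emit:
arm_command(steps=[[0, 0, -0.003, 0, 0.365], [0, 0, 0, 0, 0.365], [0.003, 0, 0, 0, 0.365], [0.003, 0, 0, 0, 0.365], [0, 0, 0, 0, 0.365]])

```text
t: 16.98
eef_pos: [0.4117, -0.3117, 0.1191]
orientation: [3.141, -0.0, 0.038]
ft_force: [-1.2, -0.2, 2.5]
finger_gap: 0.0314
finger_force: 23.1
```

Emit:
arm_command(steps=[[0.004, 0, -0.0005, 0, 0.365], [0.004, 0, -0.001, 0, 0.365], [0.004, 0, -0.0013, 0, 0.365], [0.004, 0, -0.0017, 0, 0.365], [0, 0, 0, 0, 0.365]])

```text
t: 17.6
eef_pos: [0.4279, -0.3115, 0.1145]
orientation: [3.142, -0.001, 0.038]
ft_force: [-0.2, 1.5, 0.6]
finger_gap: 0.0314
finger_force: 23.8
```

Emit:
arm_command(steps=[[0.004, 0, -0.002, 0, 0.365], [0.003, 0, -0.002, 0, 0.365], [0, 0, 0, 0, 0.365]])

```text
t: 17.98
eef_pos: [0.4351, -0.3116, 0.1106]
orientation: [3.141, -0.001, 0.038]
ft_force: [2.4, 1.3, 2.3]
finger_gap: 0.0315
finger_force: 24.5
```

```bash
python3 - <<'E'
from h import *
im=snap("scene","s8").astype(int);print(r.state()["ft_force"],r.state()["eef_pos"],r.state()["finger_gap"])
a=im[182:215,234:264]
for i,rw in enumerate(a[:,:,1]):print(182+i,*rw)
E
```

```text
[2.02394849 1.15221524 1.38552459] [ 0.43498043 -0.31156141  0.11065233] 0.03124861811184518
182 35 44 40 36 40 36 37 32 36 37 36 41 41 36 39 37 36 33 35 36 37 37 51 67 73 79 85 83 81 94
183 35 38 36 37 33 33 35 37 39 39 37 35 35 41 46 41 34 37 38 35 37 38 89 93 77 68 61 51 44 65
184 34 37 39 38 31 37 34 35 35 36 33 33 33 38 41 52 43 33 39 35 36 71 118 123 90 64 53 44 41 47
185 76 45 34 37 31 39 38 39 36 35 35 42 41 34 41 46 43 40 40 39 53 110 137 139 102 67 54 40 36 37
186 127 89 48 30 36 34 37 41 38 38 39 38 37 35 35 34 45 42 38 53 107 135 143 142 104 64 50 36 43 47
187 134 131 103 53 39 37 40 38 37 36 33 36 33 38 34 37 39 42 33 39 120 141 142 134 89 47 42 36 33 90
188 102 134 134 112 66 39 37 39 42 35 35 40 40 34 38 32 41 41 42 30 102 134 139 118 70 32 43 31 52 117
189 51 111 134 138 102 55 38 34 41 35 35 37 35 37 33 38 33 42 44 36 82 128 142 109 52 37 27 34 72 124
190 33 66 125 140 124 74 37 38 53 60 73 93 104 99 88 55 37 37 45 41 54 98 112 79 47 36 39 40 94 133
191 38 39 97 124 123 84 38 34 86 118 126 132 135 135 131 104 61 35 44 39 30 52 64 47 35 39 37 54 118 138
192 31 40 54 7
[... 1965 characters left out ...]
113 116 116 113 112 111 114 150 161 164 174 175 177 180 175 176 179 179 179 178 177 174
210 81 106 118 119 114 111 113 113 112 126 154 163 164 161 162 172 179 179 175 178 176 172 170 178 180 180 180 178 179 178
211 77 104 117 114 118 117 113 115 112 125 157 168 176 179 179 178 177 170 171 162 164 161 166 178 180 181 181 180 178 182
212 69 103 115 117 116 118 117 113 109 117 129 137 143 146 147 145 142 142 148 145 151 157 156 170 180 181 180 179 178 180
213 65 94 112 117 115 118 115 120 115 116 116 116 118 117 116 118 121 125 133 144 143 158 167 179 181 181 181 179 176 162
214 63 87 109 116 119 115 116 115 115 120 113 119 118 118 116 118 123 129 132 129 156 174 179 181 182 183 178 173 167 138
```

Emit:
arm_command(steps=[[0, 0, 0.005, 0, 0.365], [-0.012, 0, 0, 0, 0.365], [-0.013, 0, 0, 0, 0.365], [0, 0, 0, 0, 0.365], [0, 0, -0.003, 0, 0.365], [0, 0, -0.002, 0, 0.367], [0, 0, 0, 0, 0.367], [0, 0, 0, 0, 0.367]])

```text
t: 19.02
eef_pos: [0.4097, -0.3116, 0.1107]
orientation: [3.141, -0.001, 0.038]
ft_force: [0.6, -0.4, -1.3]
finger_gap: 0.0315
finger_force: 20.6
```

Emit:
arm_command(steps=[[0.002, 0, -0.002, 0, 0.368], [0.003, 0, -0.001, 0, 0.368], [0.003, 0, -0.0015, 0, 0.368], [0, 0, 0, 0, 0.368]])

```text
t: 19.52
eef_pos: [0.4156, -0.3116, 0.1067]
orientation: [-3.141, 0.003, 0.037]
ft_force: [-8.8, 2.6, 16.5]
finger_gap: 0.0315
finger_force: 20.0
```

Emit:
arm_command(steps=[[0.003, 0, 0, 0, 0.369], [0.003, 0, 0, 0, 0.369], [0, 0, 0, 0, 0.369]])

```text
t: 19.9
eef_pos: [0.4211, -0.3122, 0.1065]
orientation: [-3.142, 0.003, 0.036]
ft_force: [-10.1, 2.0, 14.7]
finger_gap: 0.0316
finger_force: 16.5
```

```bash
python3 - <<'E'
from h import *
im=snap("scene","s9").astype(int);print(r.state()["ft_force"],r.state()["eef_pos"],r.state()["finger_gap"])
a=im[184:214,234:260]
for i,rw in enumerate(a[:,:,1]):print(184+i,*rw)
p=np.array([r.state()["eef_pos"][0],-.3116,.06])
print([(h,proj("scene",p+[0,0,h]).round(1).tolist()) for h in(0,.016,.066)])
E
```

```text
[-10.47577079   1.34865241  13.96476808] [ 0.42109277 -0.31218332  0.10654329] 0.03151563187368802
184 125 92 45 37 34 40 38 42 35 36 36 37 34 38 31 32 47 41 38 32 84 123 138 142 113 79
185 133 130 100 59 39 41 36 34 31 33 38 41 41 45 36 33 31 39 42 35 118 141 141 142 110 66
186 102 134 134 112 73 32 32 41 38 36 30 38 35 34 26 37 38 39 41 40 105 136 141 133 91 36
187 55 102 135 139 114 74 31 35 37 35 35 40 37 36 36 34 40 29 37 37 82 126 142 113 62 31
188 33 58 116 138 134 92 42 43 33 31 53 74 80 78 67 48 42 36 43 38 53 124 127 81 41 37
189 41 31 79 128 141 97 41 44 68 111 128 126 126 128 126 102 55 42 35 37 40 85 78 46 38 38
190 36 37 43 85 105 72 37 35 81 128 141 145 151 163 163 156 103 36 37 33 40 35 36 36 32 36
191 37 32 41 35 49 34 32 38 79 129 149 163 171 175 175 173 135 70 34 37 32 39 39 38 34 40
192 39 35 32 40 40 40 37 32 64 125 162 155 168 176 158 145 127 89 46 33 40 35 38 37 39 35
193 38 39 38 35 34 32 37 37 42 101 134 126 136 141 127 115 114 92 54 42 40 37 31 49 47 33
194 40 40 30 32 38 33 34 39 34 80 106 116 115 115 114 116 115 107 67 42 37 34 85 117 123 118
195 77 71 94 
[... 1334 characters left out ...]
 118 115 116 116 115 115 120 137 157 162 173 177 176 170 170 161 159 156 172 176 178 179
209 71 104 117 116 116 116 116 114 113 112 117 128 143 143 143 145 142 140 141 141 144 151 173 179 179 177
210 82 106 117 115 115 116 110 117 117 115 114 117 117 114 114 114 118 121 128 140 153 167 176 178 180 177
211 77 106 116 116 116 117 117 116 117 114 117 117 113 115 119 113 119 138 144 162 173 178 179 178 180 179
212 70 103 115 114 114 150 161 136 115 115 114 116 115 115 149 165 164 171 174 176 180 180 178 180 179 179
213 63 97 115 151 164 177 182 173 167 165 166 165 166 166 176 182 181 182 182 181 184 182 182 179 181 181
[(0, [[249.1, 207.5]]), (0.016, [[248.6, 204.3]]), (0.066, [[246.8, 194.3]])]
```

Emit:
arm_command(steps=[[0.003, 0, -0.001, 0, 0.37], [0.003, 0, -0.001, 0, 0.371], [0.002, 0, -0.001, 0, 0.372], [0, 0, 0, 0, 0.372]])

```text
t: 20.45
eef_pos: [0.4318, -0.3116, 0.103]
orientation: [3.141, -0.001, 0.038]
ft_force: [0.5, -0.2, 0.1]
finger_gap: 0.0317
finger_force: 0.0
```

```bash
python3 - <<'E'
from h import *
im=snap("scene","s10").astype(int);print(r.state()["ft_force"],r.state()["finger_force"])
a=im[188:218,234:266]
for i,rw in enumerate(a[:,:,1]):print(188+i,*rw)
p=np.array([.4318,-.3116,.06])
print([(h,proj("scene",p+[0,0,h]).round(1).tolist()) for h in(0,.016,.066)])
E
```

```text
[ 0.27426385 -0.75799934 -0.36506315] 0.0
188 125 131 111 67 37 34 38 34 31 36 37 32 37 33 29 36 37 46 45 35 103 136 140 140 112 67 44 41 34 48 121 142
189 98 133 136 127 87 41 28 35 34 38 43 38 31 41 38 41 34 38 45 41 96 132 141 132 86 36 34 37 38 86 129 139
190 55 100 132 140 132 90 43 40 34 34 38 38 37 35 34 33 32 41 46 35 58 123 143 112 62 35 37 41 54 121 139 141
191 31 54 101 135 144 102 41 35 38 52 87 98 117 126 125 110 69 29 41 36 39 89 112 84 37 40 35 36 90 133 142 142
192 31 27 53 113 130 87 33 35 64 116 149 161 166 169 168 140 82 34 32 33 38 47 62 50 39 37 37 38 114 140 143 144
193 34 36 31 68 80 58 35 38 77 133 168 174 174 178 177 167 113 37 38 37 38 36 39 37 41 32 36 51 125 144 143 146
194 32 38 40 31 38 36 38 34 78 121 152 151 142 167 159 146 114 58 40 33 34 37 41 35 37 33 34 92 131 145 143 143
195 36 38 38 38 33 34 30 39 64 99 122 120 115 138 128 115 110 85 48 35 39 32 40 33 43 33 51 118 137 142 142 143
196 34 37 33 39 32 38 41 39 41 79 102 114 115 118 116 113 112 104 68 41 39 35 37 71 67 72 95 129 143 141 141 140
197 43 39 37 29 33 39 37 33 36 75 102 117 113 116 114 11
[... 1997 characters left out ...]
9 116 117 117 153 165 167 167 166 176 182 181 183 181 180 182 181 182 178 180 180 182 181 176 163 126 102
214 68 89 109 119 149 166 165 165 166 176 183 182 183 184 184 184 182 184 182 182 183 182 183 181 182 182 180 176 167 139 109 105
215 67 73 102 116 168 182 181 184 183 182 183 184 183 183 183 182 183 183 182 183 183 184 182 180 184 182 175 180 159 117 101 108
216 63 64 90 110 144 175 181 182 183 181 181 182 182 182 182 182 183 183 181 182 184 183 182 177 168 167 158 153 130 106 103 108
217 63 66 71 91 118 141 157 167 176 181 181 181 180 181 181 181 181 181 180 180 178 172 165 157 153 148 133 113 104 105 104 104
[(0, [[248.9, 209.5]]), (0.016, [[248.4, 206.4]]), (0.066, [[246.6, 196.4]])]
```

Emit:
arm_command(steps=[[0, 0, 0, 0, 0.4], [0, 0, 0, 0, 0.5], [0, 0, 0, 0, 0.6], [0, 0, 0.01, 0, 0.6], [0, 0, 0.04, 0, 0.6], [0, 0, 0.06, 0, 0.6], [-0.04, 0.03, 0.05, 0, 0.6], [-0.05, 0.03, 0, 0, 0.6], [-0.05, 0.03, 0, 0, 0.6], [0, 0, 0, 0, 0.6]])

```text
t: 21.75
eef_pos: [0.2922, -0.2232, 0.2577]
orientation: [3.142, 0.001, 0.037]
ft_force: [1.5, 0.1, 0.9]
finger_gap: 0.051
finger_force: 0.0
```

```bash
python3 - <<'E'
from h import *
a=snap("scene","s11")[170:250,200:330];b=snap("top","t11")[170:240,300:440]
cv2.imwrite("pics/c8.png",np.vstack([cv2.resize(a,(520,320),interpolation=cv2.INTER_CUBIC),cv2.resize(b,(520,260),interpolation=cv2.INTER_CUBIC)]))
for x in(.41,.417,.424,.43):print(x,[proj(n,[(x,-.311,z) for z in(.06,.076,.126)]).round(1).tolist() for n in("scene","top")])
E
```

```text
0.41 [[[249.5, 205.4], [248.9, 202.2], [247.2, 192.2]], [[398.2, 208.3], [399.0, 207.6], [401.3, 205.4]]]
0.417 [[[249.3, 206.7], [248.8, 203.6], [247.0, 193.5]], [[398.1, 206.2], [398.9, 205.5], [401.1, 203.2]]]
0.424 [[[249.2, 208.0], [248.7, 204.9], [246.9, 194.9]], [[398.0, 204.1], [398.8, 203.4], [401.0, 201.1]]]
0.43 [[[249.1, 209.2], [248.6, 206.0], [246.8, 196.0]], [[398.0, 202.4], [398.7, 201.6], [401.0, 199.3]]]
```

View pics/c8.png

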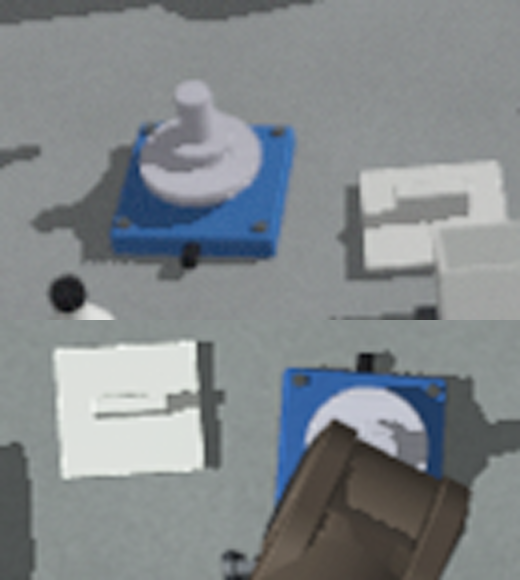

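The last view shows the head standing stem up on the disc: stem top at scene (248.2, 193.7), about 7 mm off the disc centre against a 23 mm margin. The lid lies flat with its grip up, and the arm is clear. Handing in.

```bash
python3 -c "
from cell import r
print(r.hand_in())"
```

```text
the job is handed in; nothing more can be done
None
```

The compression head was in the right tub and now stands stem up on the load cell disc, about 7 mm off centre with its foot wholly on the disc; its lid lies flat on the bench with its grip up, the other two tubs stayed closed, and the job is handed in (verdict not shown).

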